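# Slide the replacement control module home in the opened appliance

## Robot

A 6-joint arm with a two-finger parallel gripper is mounted at the origin on the work surface. World frame = base frame: x ahead of the robot, y to its left, z up, the work surface at z = 0. Lengths are in m, angles in rad, forces in N, time in s.
With the tool pointing down it reaches from about 0.225 to 0.875 m from the base axis. Payload 3.4 kg.
Tool frame: the origin (TCP) lies on the centre line of the jaws, within the pads' length; the fingertips stand 17 mm ahead of it and the grasp point (between the pads) lies 2 mm behind it (nose_length is the distance from the TCP to the fingertips, in m); z points along the fingers, y is the line along which they close (so a half turn about z gives the same grasp; the last joint's range is limited). The gripper opens to 85 mm and grips with 20 to 120 N. Pads are 22 mm wide; open, the fingers measure 114 mm over their backs; the gripper's body (76 mm by 85 mm) begins 54 mm behind the grasp point. The pads swing forward as they close: fully open they stand 13 mm farther back than shut.
Start: joints at [-0.121, 0.276, 1.505, -0, 1.361, -0.121], TCP at [0.575, -0, 0.248] pointing down, gripper open.
Joint ranges: [-2.89, 2.89], [-0.75, 2.08], [0.22, 2.7], [-1.18, 4.32], [0.11, 2.71], [-2.7, 2.7]. Speed limits (rad/s): [2.57, 2.57, 3.14, 3.14, 3.14, 3.14].

## Interface

Orientations are given as a unit quaternion [w, x, y, z].
In Python, from rig import get_state, get_image, sign_off, find_in, place_of, nose_length gives the robot as it stands.
- The arm moves only by the tool apply_moves, never from a script. Its argument "deltas" is one flat list of numbers, 5 for each row, row after row: the finger opening in mm, from 0 to 85.4, then the shift along the tool's x, y, z in mm, then the turn about the tool's z in degrees. A call has 1 to 12 rows; each row is the pose to reach, as a shift and turn from the pose commanded when the call began, along the tool's axes at that moment; what a row does not reach only later rows make up. A row lasts 1/12 s, in which the tool goes at most 41.7 mm and 7.16 degrees, less where a joint would pass 70% of its speed; a pose out of reach is approached as far as the arm can. A call with a gripper value outside its range is refused whole. The fingers move at their own pace and stop on an object; "squeeze" is the grip in N (left out, the last holds). Time passes only in rows, so rows that repeat a pose let the fingers close. It gives the time, the measured TCP pose, the force, the opening and the grip force at its end, in the units of the state.
- get_state(): the state, without advancing time (a new reading comes with each control period).
- get_image(name): name is "scene" or "side" or "wrist"; returns a dict with "frame" (384x512x3 uint8, red, green, blue), "K" (3x3 intrinsics, pixels), "position" and "orientation" of the camera in the world. Camera axes: x right, y down, z forward; pixel columns grow to the right and rows downward; lengths in m; the calibration is good to about 2 mm. A picture is of the moment at which its call begins. There is no depth.
- sign_off(): hands the job in; it is judged then, once.
Trained networks look in a picture, given as the dict that the camera call returned (one of the last four; its "shot" number tells which), for a name from the list of things; names that differ only in an ending like _2 or _b are one class to them, and where a whole thing is asked for, a point or a joint stands for the part that bears it (a point fixed in the world has none). Each returns a list of dicts, best first, with "score" (0 to 1); they miss things now and then, are a little off and sometimes report something else, mostly with a low value. They report only what shows in the picture. A call takes as long as a camera call. They do not tell look-alikes from the thing itself.
- find_in(query, picture): "point" ([column, row] in pixels, amid what is visible of it).
- place_of(query, picture): "point" ([column, row] in pixels: a listed point, or the origin of a listed thing).
The state is a dict: "clock": time; "qpos": joint angles; "qd": joint speeds; "effort": joint torques, N m; "position": TCP position; "ee_rot": TCP orientation; "contact_force": force on the tool from outside, world axes, zero at the start; "moment": the same for the moment, N m; "width": finger opening in m; "gripper_force": force on a finger pad.
Only numpy, scipy, OpenCV 4.12 (cv2) and the standard library are available. Lean on these libraries where they do the work, as an engineer would, in place of code of your own. Each camera call takes 0.05 s, during which the arm holds its last target. There are 200 camera calls.

## Task

Pick up the new control module (black case, orange fin) and slide it, green edge first, into the blue-roofed bay of the opened white appliance until it comes up against the stop hidden inside and is fully home. Push gently and by feel, because ramming it cracks the board; then let go so that it stays home, and leave the other things on the bench alone.

Things in the scene. Friction and masses are not known exactly. Their poses are not given: they have to be found in the camera images.
- module: New control module, about 0.18 kg: black case 115 long (x) x 44 wide (y) x 24 high mm, lying flat, left or right of the bay (the old one lies on the other side). Origin: centre of the case's underside; x to the nose, z up. The case ends 57.5 mm ahead of and behind the origin; the nose is bevelled 4 mm at top and bottom over its last 8 mm, and a green tongue stands out of it.
- module_tip (a point): Middle of the front edge of the green tongue (board edge, 30 wide, 6 thick, standing 10 mm out of the nose): 67.5 mm ahead of the module's origin, 12 mm above its underside. More than 20 N on the tongue cracks it, and no part of the module may be jammed into the bay with over 30 N; the tongue meets the stop well at 6 to 12 N.
- module_grip (a point): Centre of the orange fin on the case near the tail: 28 long (x) x 14 thick (y) x 36 high mm, from 24 to 60 mm above the module's underside, its centre 39.5 mm behind the origin, 42 mm up. Carry the module by it, from above, fingertips just clear of the case top.
- bay: The opened appliance: white chassis 205 x 170 mm, fixed, with the module bay at its front: a straight level blind slot, grey walls, blue roof. Origin: on the bench under the middle of the slot's mouth; x points into the slot, z up. Slot 47 wide, 27 high, floor 14 mm above the bench. A motor, a board and the 58 mm high back wall lie 120 to 195 mm beyond the mouth.
- bay_mouth (a point): Middle of the mouth's lower edge, on the slot floor. The side walls flare outwards over the last 10 mm before the mouth; the floor runs 8 mm out of it and then slopes down as a lead-in ramp for 10 mm more. Home, 47 to 71 mm of the case, with the fin, still stand out of the mouth.
- bay_clamp (a point): Middle of a sprung clamp 26 mm inside the mouth, at the roof's underside (41 mm above the bench), beneath a steel housing on the roof (34 x 48 mm, top 70 mm). It presses on the case with 1.5 to 3 N: a push of about 2 to 8 N passes it (done at 45 mm of tip depth), then it drags with about 1 to 6 N all the way, and holds the module when released.
- bay_roof (a point): Middle of the blue roof's top, 50 mm beyond the mouth, 46 mm above the bench. Hidden below it a rigid stop meets the tongue's tip 54 to 78 mm inside the mouth, at a depth that differs from unit to unit and is not measured; over the last 3 mm a soft plunger adds 1 to 2 N, then the force rises steeply. Go slowly there (10 mm/s or less).
- old_module: The old burnt module to leave alone: same shape and size as the new one, all grey case and fin, brown tongue. Origin: centre of its underside.
- screws: Blue open tray with screws, 110 x 80 x 25 mm; origin under its centre. Leave alone.
- fan: White fan hub, a disc 76 mm across with a hub, 26 mm high, lying flat; origin under its centre. Leave alone.
- spray: Red and yellow spray can, 52 mm across, 160 mm high, standing; origin under its centre. Leave alone.
- driver: Screwdriver lying on the bench beyond the left-hand module place; leave alone.
- brush: Brush lying on the bench to the left; leave alone.
Things that resemble listed ones, but are neither listed nor needed, are in the scene too. What is shaped like the module but purple is not meant.

How it is judged:
By the outcome, as a careful person would: the job done as asked, in the order asked, and still so for the second after the job is handed in, with the robot touching nothing.
It also fails if it takes over 61 s, if anything falls off the work surface, if the arm or the gripper's body presses on something with over 40 N, if the wrist force passes 120 N, or if a joint passes its speed limit or range.

## Working session

There is one attempt and no reset: what is moved stays moved. The work goes in short steps, Python scripts to look and compute and a tool call to move; the robot and the scene stay as the last step left them, time stands still between calls to the robot, and variables do not carry over. Pictures are saved under pics/ and viewed, at most 10 in all, crops included, and the job is handed in when it is done.

Besides the shell and the picture viewer there is one more tool, called after "Emit:" as name(argument=value, ...) on one line, values as JSON. apply_moves: Moves the arm, as the interface text tells. Its arguments: {"type":"object","properties":{"deltas":{"type":"array"},"squeeze":{"type":"number"}},"required":["deltas"]}

```bash
mkdir -p pics; cat > h.py <<'E'
import numpy as np, cv2
from scipy.spatial.transform import Rotation as R
from rig import *
def rot(q): return R.from_quat([q[1],q[2],q[3],q[0]]).as_matrix()
def ray(p,uv):
    d=rot(p["orientation"])@np.linalg.inv(p["K"])@np.array([uv[0],uv[1],1.]); return np.array(p["position"]),d
def onz(p,uv,z):
    o,d=ray(p,uv); return o+d*(z-o[2])/d[2]
def proj(p,X):
    c=rot(p["orientation"]).T@(np.array(X)-p["position"]); u=p["K"]@c; return u[:2]/u[2]
def save(p,n,crop=None,s=1):
    f=p["frame"][:,:,::-1]
    if crop: f=f[crop[1]:crop[3],crop[0]:crop[2]]
    cv2.imwrite("pics/"+n,cv2.resize(f,None,fx=s,fy=s,interpolation=cv2.INTER_CUBIC))
E
python3 - <<'E'
from h import *
ps=[get_image(n) for n in("scene","side","wrist")]
save(ps[0],"scene.png",s=1.5);save(ps[1],"side.png",s=1.5)
Z=dict(module=0,module_tip=.012,module_grip=.042,bay=0,bay_mouth=.014,bay_clamp=.041,bay_roof=.046,old_module=0)
for p,n in zip(ps,("scene","side","wrist")):
    print(n,np.round(p["position"],3),np.round(rot(p["orientation"])[:,2],2))
    for q,z in Z.items():
        for r in place_of(q,p)[:3]: print(q,round(r["score"],2),np.round(r["point"]),np.round(onz(p,r["point"],z),3))
print(nose_length,get_state()["ee_rot"])
E
```

```text
scene [1.021 0.527 1.233] [-0.35 -0.37 -0.86]
module 0.83 [263. 311.] [0.783 0.298 0.   ]
module 0.73 [306. 239.] [0.534 0.23  0.   ]
module 0.68 [246. 146.] [ 0.431 -0.163  0.   ]
module_tip 0.96 [267. 336.] [0.826 0.357 0.012]
module_tip 0.89 [323. 172.] [0.323 0.101 0.012]
module_tip 0.8 [279. 150.] [ 0.365 -0.063  0.012]
module_grip 0.97 [308. 151.] [0.312 0.02  0.042]
module_grip 0.81 [253. 293.] [0.778 0.25  0.042]
module_grip 0.64 [343. 196.] [0.357 0.216 0.042]
bay 0.83 [252. 210.] [0.587 0.04  0.   ]
bay_mouth 0.74 [251. 211.] [0.597 0.044 0.014]
bay_clamp 0.77 [250. 210.] [0.607 0.052 0.041]
bay_roof 0.64 [239. 210.] [0.635 0.031 0.046]
old_module 0.91 [208. 133.] [ 0.493 -0.299  0.   ]
old_module 0.29 [255. 210.] [0.581 0.044 0.   ]
side [0.235 0.896 0.924] [ 0.24 -0.69 -0.68]
module 0.85 [136. 258.] [0.796 0.289 0.   ]
module 0.8 [303. 181.] [ 0.421 -0.171  0.   ]
module 0.64 [317. 221.] [ 0.337 -0.005  0.   ]
module_tip 0.84 [206. 263.] [0.594 0.256 0.012]
module_tip 0.8 [306. 202.] [ 0.387 -0.062  0.012]
module_tip 0.79 [319. 246.] [0.312 0.104 0.012]
module_grip 0.75 [
[... 248 characters left out ...]
62  0.058 0.041]
bay_roof 0.78 [217. 197.] [0.648 0.031 0.046]
old_module 0.67 [294. 152.] [ 0.488 -0.322  0.   ]
wrist [0.575 0.082 0.373] [-0.   -0.32 -0.95]
module 0.73 [ 51. 164.] [ 0.341 -0.007  0.   ]
module 0.22 [325. 128.] [0.65  0.035 0.   ]
module_tip 0.8 [ 89. 206.] [ 0.382 -0.052  0.012]
module_tip 0.6 [ 92. 261.] [ 0.374 -0.124  0.012]
module_grip 0.63 [158. 322.] [ 0.458 -0.189  0.042]
bay 0.67 [275. 110.] [0.595 0.053 0.   ]
bay_mouth 0.84 [270. 118.] [0.589 0.046 0.014]
bay_clamp 0.74 [300. 121.] [0.617 0.046 0.041]
bay_roof 0.8 [324. 128.] [0.64  0.04  0.046]
old_module 0.9 [194. 370.] [ 0.487 -0.305  0.   ]
0.017 [4.62802285e-05 7.07100038e-01 7.07113523e-01 1.86362554e-05]
```

View pics/scene.png

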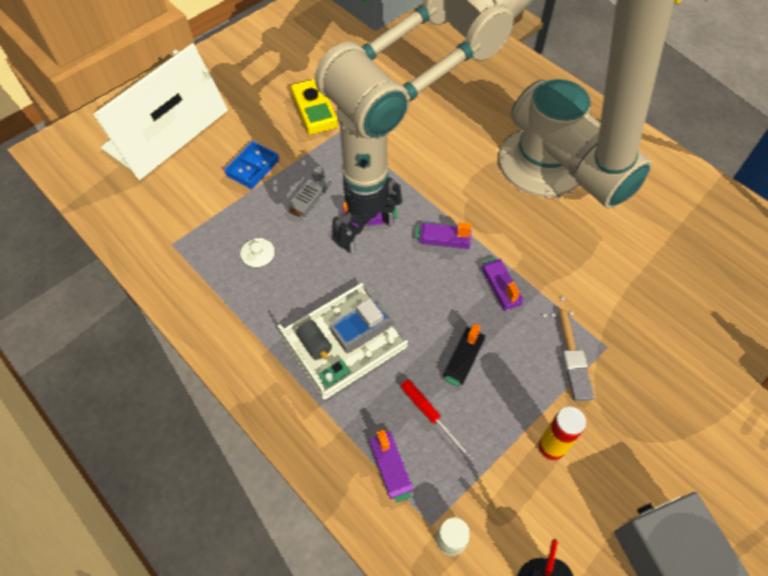

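View pics/side.png

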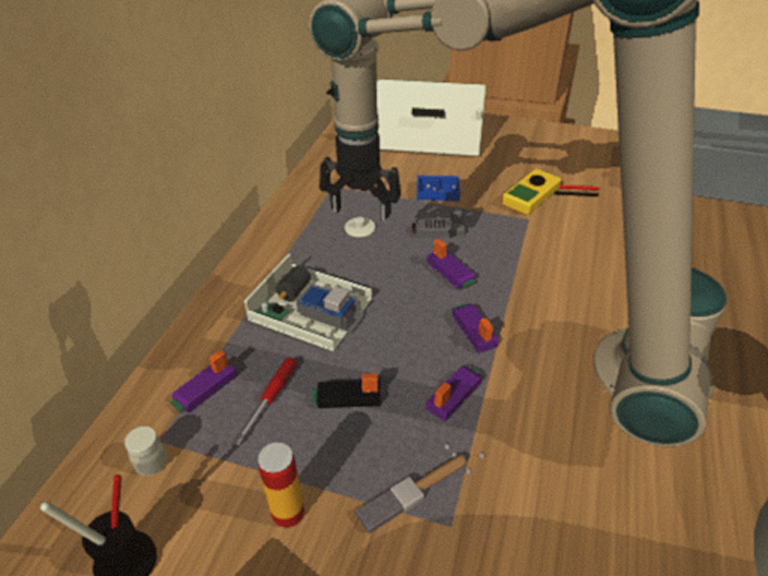

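Look-alikes (scene.png pixels): purple modules at (390,465), (502,283), (443,235) and (368,215), and the grey old module at (308,190). The only black case with an orange fin is at (464,355), with its green tongue at (452,380) and its fin at (474,333). The bay's blue roof is at (355,325) and the spray can at (562,435). I choose the black one, hover over it and check in a close crop.

Emit:
apply_moves(deltas=[85, 20, -7, 0, 6.3, 85, 40, -14, 0, 12.6, 85, 60, -21, 0, 19, 85, 80, -28, 0, 25.2, 85, 100, -35, 0, 31.5, 85, 120, -43, 0, 38, 85, 140, -50, 0, 44, 85, 160, -57, 0, 50.5, 85, 180, -64, 0, 57, 85, 200, -72, 0, 63, 85, 215, -78, 0, 69, 85, 215, -78, 0, 69])

```text
clock: 2.35
position: [0.4957, 0.2176, 0.2484]
ee_rot: [-0.001, 0.983, 0.183, -0.0]
contact_force: [-1.2, 0.1, 0.3]
width: 0.0849
gripper_force: 0.0
```

```bash
python3 - <<'E'
from h import *
s=get_state();print(s["position"],rot(s["ee_rot"])[:,0],s["contact_force"])
p=get_image("wrist");save(p,"w1.png",s=1.4)
print(p["position"])
for q,z in dict(module=0,module_tip=.012,module_grip=.042,bay_mouth=.014,bay_roof=.046,driver=.01,spray=0).items():
    for r in place_of(q,p)[:2]: print(q,round(r["score"],2),np.round(r["point"]),np.round(onz(p,r["point"],z),4))
E
```

```text
[0.49571183 0.21755071 0.24840625] [9.33373331e-01 3.58906987e-01 2.17062107e-05] [-1.19908047  0.11511627  0.28229432]
[0.57198979 0.24727462 0.37370409]
module 0.97 [508. 305.] [ 0.4301 -0.1639  0.    ]
module 0.93 [247. 278.] [0.3452 0.1728 0.    ]
module_tip 0.95 [256.  62.] [0.5892 0.2539 0.012 ]
module_tip 0.85 [424. 315.] [ 0.3826 -0.0575  0.012 ]
module_grip 0.74 [348. 349.] [0.3204 0.0289 0.042 ]
module_grip 0.73 [223. 278.] [0.36   0.2069 0.042 ]
bay_mouth 0.62 [437. 132.] [0.593  0.0495 0.014 ]
bay_roof 0.96 [485.  95.] [0.6381 0.0431 0.046 ]
spray 0.77 [35. 28.] [0.5402 0.4743 0.    ]
```

View pics/w1.png

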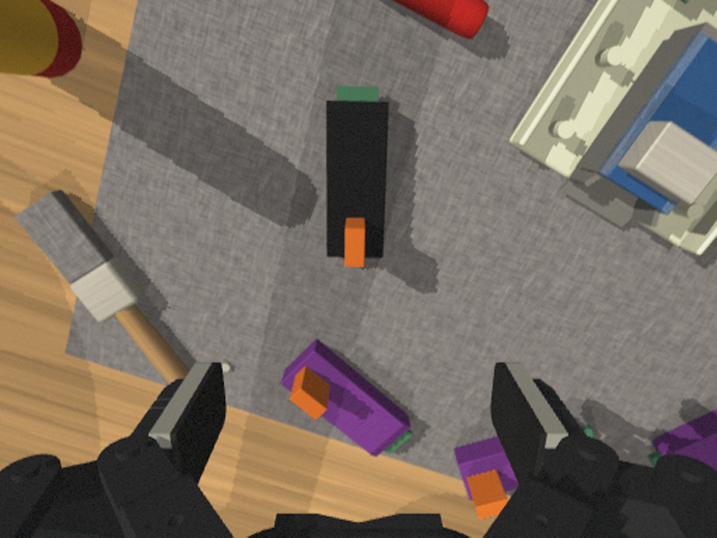

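The view shows the black case (cols 327–388, rows 101–257), green tongue at (358,93) and orange fin at (354,243), so this is the right one, nearly aligned with the tool. The bay is at the right, with its housing at (670,160).

```bash
python3 - <<'E'
from h import *
p=get_image("wrist");h=cv2.cvtColor(p["frame"],cv2.COLOR_RGB2HSV);h=h.astype(int)
sub=np.zeros(h.shape[:2],bool);sub[50:200,215:290]=1
o=sub&(h[...,0]<18)&(h[...,1]>150)&(h[...,2]>120)
g=sub&(h[...,0]>45)&(h[...,0]<95)&(h[...,1]>70)
for n,m in(("fin",o),("green",g)):
    ys,xs=np.nonzero(m);print(n,m.sum(),xs.min(),xs.max(),ys.min(),ys.max())
    if n=="fin":
        for y in range(ys.min(),ys.max()+1,3): x=xs[ys==y];print(y,x.min(),x.max(),end="; ")
ys,xs=np.nonzero(g);y=ys.min()+1
tip=onz(p,[xs.mean(),ys.min()],.015)
print("tip",tip)
ys,xs=np.nonzero(o)
b=onz(p,[xs[ys>ys.max()-5].mean(),ys.max()+.5],.060); print("fin top rear",b)
f=onz(p,[xs[ys<ys.min()+4].mean(),ys.min()-.5],.024); print("fin bottom front",f)
s=get_state();T=rot(s["ee_rot"])
ax=(tip-b)[:2];ax/=np.linalg.norm(ax)
print("yaw",np.degrees(np.arctan2(ax[1],ax[0])),"toolx yaw",np.degrees(np.arctan2(T[1,0],T[0,0])),"len",np.linalg.norm((tip-b)[:2]),"want .121; fin->",np.linalg.norm((tip-f)[:2]),"want .093")
grip=tip.copy();grip[:2]-=.107*ax
print("grip",grip,"tool shift mm",1000*T.T@(np.r_[grip[:2],0.042]-s["position"]))
q=get_image("side");print("proj side",proj(q,np.r_[grip[:2],.042]),"scene",proj(get_image("scene"),np.r_[grip[:2],.042]))
E
```

```text
fin 480 241 255 156 190
156 243 254; 159 242 255; 162 242 255; 165 242 255; 168 242 255; 171 242 255; 174 242 255; 177 242 255; 180 242 255; 183 242 254; 186 242 254; 189 242 254; green 324 236 267 62 181
tip [0.58922069 0.25551513 0.015     ]
fin top rear [0.47634698 0.21482307 0.06      ]
fin bottom front [0.50192932 0.22435154 0.024     ]
yaw 19.824721068860878 toolx yaw 20.962989280801494 len 0.11998466205366994 want .121; fin-> 0.09268739654524798 want .093
grip [0.4885621  0.21922674 0.015     ] tool shift mm [ -6.47846107  -7.77960661 206.2963857 ]
proj side [246.3760372  255.25865873] scene [315.7038636  222.04944795]
```

Emit:
apply_moves(deltas=[85, -3, -4, 35, 0.5, 85, -6.5, -8, 70, 0.8, 85, -6.5, -8, 105, 0.8, 85, -6.5, -8, 140, 0.8, 85, -6.5, -8, 170, 0.8, 85, -6.5, -8, 190, 0.8, 85, -6.5, -8, 198, 0.8, 85, -6.5, -8, 202, 0.8, 45, -6.5, -8, 202, 0.8, 45, -6.5, -8, 202, 0.8], squeeze=60)

```text
clock: 3.73
position: [0.4893, 0.2204, 0.0475]
ee_rot: [-0.0, 0.985, 0.175, 0.001]
contact_force: [-0.2, -0.0, 0.7]
width: 0.0632
gripper_force: 0.0
```

Emit:
apply_moves(deltas=[25, 0, 0, 0, 0, 20, 0, 0, 0, 0, 5, 0, 0, 0, 0, 5, 0, 0, 0, 0, 5, 0, 0, 0, 0, 5, 0, 0, 0, 0])

```text
clock: 4.23
position: [0.4885, 0.2202, 0.0471]
ee_rot: [0.0, 0.984, 0.175, 0.001]
contact_force: [-0.3, -0.7, 5.2]
width: 0.0127
gripper_force: 63.4
```

Emit:
apply_moves(deltas=[5, 0, 0, -5, 0, 5, 0, 0, -20, 0, 5, 0, 0, -45, 0, 5, 0, 0, -75, 0, 5, -2, 10, -105, 4, 5, -5, 25, -135, 10, 5, -8, 40, -165, 16, 5, -12, 55, -185, 22, 5, -15, 70, -197, 27, 5, -17, 79, -200, 30, 5, -17, 79, -200, 30, 5, -17, 79, -200, 30])

```text
clock: 5.23
position: [0.4989, 0.14, 0.2459]
ee_rot: [-0.0, 0.996, -0.085, -0.001]
contact_force: [-1.5, 1.0, -2.2]
width: 0.0132
gripper_force: 62.5
```

```bash
python3 - <<'E'
from h import *
s=get_state();print(s["position"],s["width"],s["gripper_force"],s["contact_force"],rot(s["ee_rot"])[:,0])
ps={n:get_image(n) for n in("wrist","side","scene")};save(ps["wrist"],"w2.png",s=1.5);save(ps["side"],"s2.png",(150,150,350,300),4)
for n,p in ps.items():
  for q,z in dict(bay=0,bay_mouth=.014,bay_clamp=.041,bay_roof=.046).items():
    for r in place_of(q,p)[:1]: print(n,q,round(r["score"],2),np.round(r["point"],1),np.round(onz(p,r["point"],z),4))
E
```

```text
[0.49886237 0.14004426 0.24592724] 0.01320859636125715 62.49312400817871 [-1.52650779  1.00705629 -2.20132659] [ 0.98544403 -0.16999574 -0.00122653]
wrist bay_mouth 0.59 [327.5  53.5] [0.5929 0.0526 0.014 ]
wrist bay_clamp 0.73 [339.3  19.2] [0.618 0.045 0.041]
side bay 0.63 [234.8 214.5] [0.5867 0.044  0.    ]
side bay_mouth 0.61 [232.5 212.3] [0.5914 0.05   0.014 ]
side bay_clamp 0.93 [224.2 204.8] [0.6161 0.0521 0.041 ]
side bay_roof 0.88 [219.9 197. ] [0.6391 0.0282 0.046 ]
scene bay 0.65 [253.8 210.8] [0.5857 0.0453 0.    ]
scene bay_mouth 0.74 [381.4 235.8] [0.3629 0.3818 0.014 ]
scene bay_clamp 0.84 [246.9 210.8] [0.6158 0.0467 0.041 ]
scene bay_roof 0.91 [239.2 213.1] [0.6403 0.0385 0.046 ]
```

View pics/w2.png

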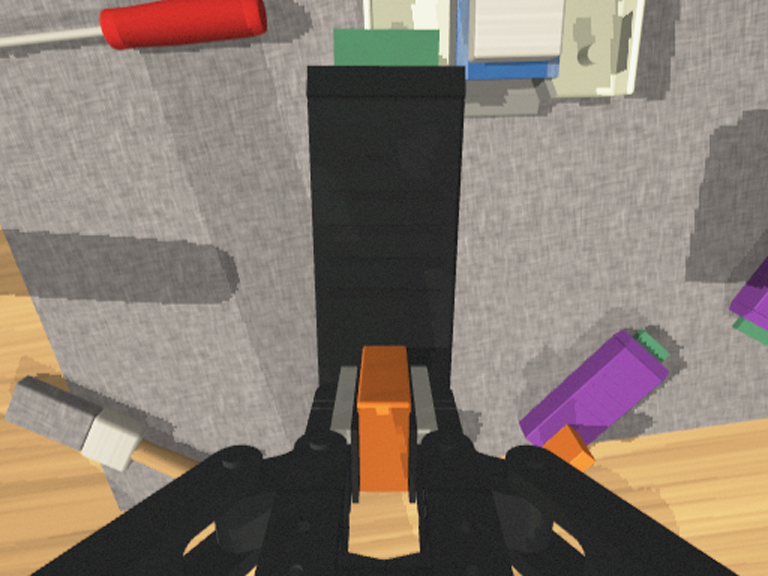

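View pics/s2.png

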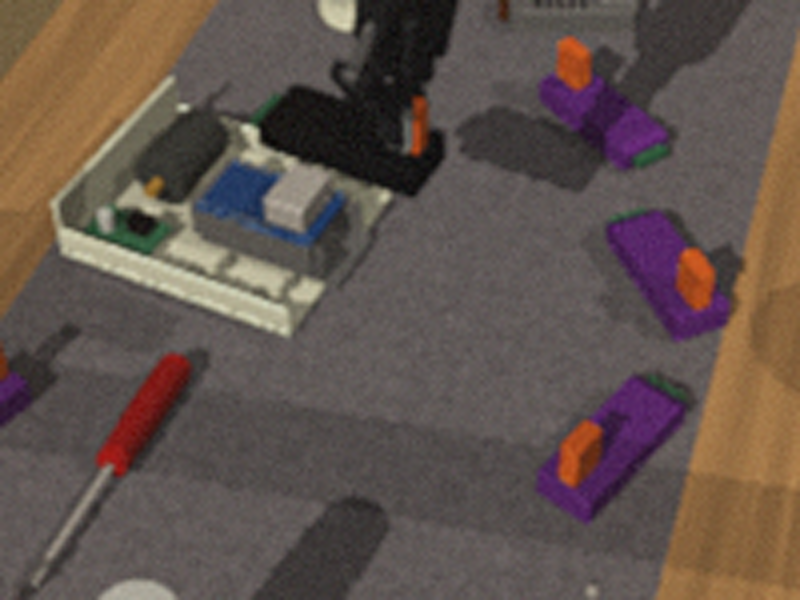

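w2 shows the module held straight (case cols 307–466, tongue at (387,47), fin at (384,420)). The bay is cut off at top right, its front blue edge near row 70. s2 shows the bay opening toward the robot. I move forward to see the bay whole.

Emit:
apply_moves(deltas=[5, 20, -5, 0, 0, 5, 45, -10, 0, 0, 5, 70, -15, 0, 0, 5, 85, -15, 0, 0, 5, 85, -15, 0, 0, 5, 85, -15, 0, 0])

```text
clock: 6.48
position: [0.5859, 0.1402, 0.2457]
ee_rot: [0.0, 0.996, -0.086, -0.001]
contact_force: [-1.9, -0.5, -2.0]
width: 0.013
gripper_force: 62.5
```

```bash
python3 - <<'E'
from h import *
s=get_state();print(s["position"],rot(s["ee_rot"])[:,0])
p=get_image("wrist");save(p,"w3.png",s=1.5)
np.save("w3.npy",p,allow_pickle=True)
for q,z in dict(bay=0,bay_mouth=.014,bay_clamp=.041,bay_roof=.046).items():
    for r in place_of(q,p)[:1]: print(q,round(r["score"],2),np.round(r["point"],1),np.round(onz(p,r["point"],z),4))
E
```

```text
[0.58590168 0.14024188 0.24569432] [ 0.98531431 -0.17074439 -0.00143892]
bay 0.85 [336.4 139. ] [0.5914 0.0491 0.    ]
bay_mouth 0.68 [335.2 139. ] [0.5945 0.0533 0.014 ]
bay_clamp 0.75 [344.9 118.8] [0.6178 0.0478 0.041 ]
bay_roof 0.63 [350.2  91.2] [0.6427 0.0419 0.046 ]
```

View pics/w3.png

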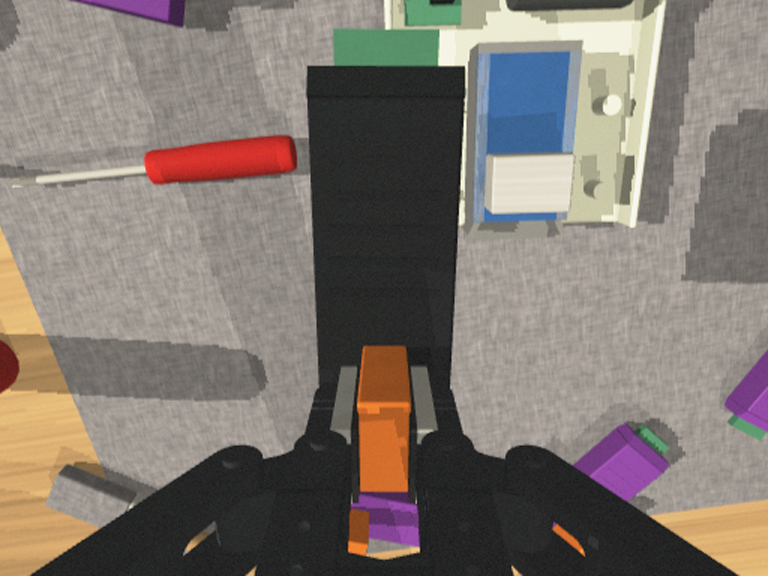

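w3 shows the whole bay: blue roof (480–575, 50–222), the steel housing at (530,183), the mouth at the bottom near row 225, and the floor lip at (510,230).

```bash
python3 - <<'E'
from h import *
p=np.load("w3.npy",allow_pickle=True).item();h=cv2.cvtColor(p["frame"],cv2.COLOR_RGB2HSV).astype(int)
m=(h[...,0]>95)&(h[...,0]<125)&(h[...,1]>110); m[:, :312]=0;m[:,400:]=0;m[170:]=0
for y in range(28,152,6):
    x=np.nonzero(m[y])[0]
    if len(x):print(y,x.min(),x.max(),[tuple(np.round(1000*onz(p,(c,y),.046)[:2],1)) for c in(x.min()-.5,x.max()+.5)])
ys,xs=np.nonzero(m)
# row profile across roof for edges
for y in (45,60,80,146,150,154): print(y,[tuple(p["frame"][y,x]) for x in range(306,394,4)])
E
```

```text
40 327 379 [(np.float64(689.7), np.float64(59.0)), (np.float64(681.7), np.float64(12.8))]
46 326 378 [(np.float64(685.0), np.float64(60.4)), (np.float64(676.9), np.float64(13.9))]
52 326 378 [(np.float64(680.1), np.float64(60.9)), (np.float64(672.0), np.float64(14.2))]
58 326 377 [(np.float64(675.1), np.float64(61.4)), (np.float64(667.1), np.float64(15.4))]
64 326 377 [(np.float64(670.1), np.float64(62.0)), (np.float64(662.0), np.float64(15.6))]
70 325 376 [(np.float64(665.2), np.float64(63.4)), (np.float64(657.1), np.float64(16.8))]
76 325 376 [(np.float64(660.1), np.float64(63.9)), (np.float64(651.9), np.float64(17.1))]
82 325 375 [(np.float64(654.9), np.float64(64.5)), (np.float64(646.8), np.float64(18.3))]
88 325 375 [(np.float64(649.7), np.float64(65.1)), (np.float64(641.6), np.float64(18.6))]
94 325 374 [(np.float64(644.4), np.float64(65.6)), (np.float64(636.4), np.float64(19.9))]
100 325 374 [(np.float64(639.0), np.float64(66.2)), (np.float64(631.0), np.float64(20.2))]
142 323 370 [(np.float64(600.2), np.float64(72.3)), (np.float64(592.1), np.float64(26.4))]
45 [(np.uint8(33),
[... 5447 characters left out ...]
uint8(128), np.uint8(124), np.uint8(115)), (np.uint8(129), np.uint8(128), np.uint8(118)), (np.uint8(128), np.uint8(125), np.uint8(115)), (np.uint8(154), np.uint8(150), np.uint8(138)), (np.uint8(153), np.uint8(148), np.uint8(139)), (np.uint8(153), np.uint8(148), np.uint8(137)), (np.uint8(155), np.uint8(149), np.uint8(137)), (np.uint8(154), np.uint8(149), np.uint8(138)), (np.uint8(112), np.uint8(109), np.uint8(103)), (np.uint8(117), np.uint8(115), np.uint8(107)), (np.uint8(158), np.uint8(153), np.uint8(141)), (np.uint8(166), np.uint8(158), np.uint8(152)), (np.uint8(160), np.uint8(154), np.uint8(146)), (np.uint8(168), np.uint8(161), np.uint8(155)), (np.uint8(165), np.uint8(158), np.uint8(150))]
```

```bash
python3 - <<'E'
from h import *
p=np.load("w3.npy",allow_pickle=True).item();s=get_state();T=rot(s["ee_rot"])
g=cv2.cvtColor(p["frame"],cv2.COLOR_RGB2HSV)[...,2].astype(int)
zt=s["position"][2]-.0471+.024
P=[]
for y in range(70,250,12):
    r=g[y]; c=256
    l=c-8
    while r[l]<62: l-=1
    q=c+8
    while r[q]<62: q+=1
    a,b=onz(p,(l+.5,y),zt),onz(p,(q-.5,y),zt)
    ta,tb=[T.T@(v-s["position"])*1000 for v in(a,b)]
    print(y,l,q,np.round(ta[:2],1),np.round(tb[:2],1),"w",round(tb[1]-ta[1],1),"mid",round((ta[1]+tb[1])/2,2))
h=cv2.cvtColor(p["frame"],cv2.COLOR_RGB2HSV).astype(int)
m=(h[...,0]>45)&(h[...,0]<95)&(h[...,1]>70);m[45:]=0;m[:,:215]=0;m[:,296:]=0
ys,xs=np.nonzero(m);k=ys==30
for y in(24,34,40):
  x=xs[ys==y];v=[T.T@(onz(p,(c,y),zt-.009)-s["position"])*1000 for c in(x.min()-.5,x.max()+.5)];print("tongue",y,x.min(),x.max(),np.round(v,1)[:,:2])
print(ys.min(), T.T@(onz(p,(258,ys.min()-.5),zt-.009)-s["position"])*1000)
E
```

```text
70 204 309 [ 87.3 -21.5] [87.2 21.4] w 42.9 mid -0.03
82 205 309 [ 82.6 -21.3] [82.5 21.6] w 42.9 mid 0.17
94 205 308 [ 77.8 -21.5] [77.7 21.4] w 43.0 mid -0.04
106 206 307 [ 72.9 -21.3] [72.8 21.3] w 42.6 mid -0.04
118 206 307 [ 67.9 -21.6] [67.8 21.5] w 43.1 mid -0.05
130 207 306 [ 62.8 -21.4] [62.7 21.3] w 42.7 mid -0.05
142 207 306 [ 57.5 -21.6] [57.4 21.5] w 43.2 mid -0.06
154 208 305 [ 52.2 -21.5] [52.1 21.3] w 42.8 mid -0.06
166 208 305 [ 46.7 -21.7] [46.6 21.6] w 43.3 mid -0.07
178 209 304 [ 41.  -21.5] [41.  21.4] w 42.9 mid -0.07
190 209 303 [ 35.3 -21.8] [35.2 21.2] w 42.9 mid -0.31
202 210 303 [ 29.4 -21.6] [29.3 21.4] w 43.0 mid -0.08
214 210 302 [ 23.4 -21.9] [23.3 21.2] w 43.1 mid -0.32
226 211 302 [ 17.2 -21.6] [17.1 21.5] w 43.1 mid -0.09
238 248 264 [10.8 -4. ] [10.8  3.3] w 7.3 mid -0.34
tongue 24 222 292 [[105.7 -14.7]
 [105.6  15.1]]
tongue 34 223 291 [[101.8 -14.4]
 [101.8  14.8]]
tongue 40 223 291 [[ 99.5 -14.5]
 [ 99.5  14.9]]
0 [114.72605366   0.63708393  32.07327132]
```

Emit:
apply_moves(deltas=[5, -30, 23, 0, -0.5, 5, -60, 46, 0, -1, 5, -90, 70, 20, -1.3, 5, -117, 91, 50, -1.3, 5, -117, 91, 80, -1.3, 5, -117, 91, 110, -1.3, 5, -117, 91, 140, -1.3, 5, -117, 91, 165, -1.3, 5, -117, 91, 180, -1.3, 5, -117, 91, 183.5, -1.3, 5, -117, 91, 183.5, -1.3, 5, -117, 91, 183.5, -1.3])

```text
clock: 7.73
position: [0.4556, 0.0708, 0.0637]
ee_rot: [-0.0, 0.997, -0.074, 0.001]
contact_force: [0.0, 0.5, -0.6]
width: 0.0131
gripper_force: 62.4
```

```bash
python3 - <<'E'
from h import *
s=get_state();T=rot(s["ee_rot"]);print(s["position"],np.degrees(np.arctan2(T[1,0],T[0,0])),T[2,0],s["contact_force"])
a=get_image("scene");b=get_image("side")
M=np.array([.5904,.0502]);u=np.array([.989,-.1478]);v=np.array([.1478,.989])
for p,n,cr in((a,"a",(215,160,315,260)),(b,"b",(190,170,310,260))):
    f=p["frame"].copy()
    k=5;c=cv2.resize(f[cr[1]:cr[3],cr[0]:cr[2]],None,fx=k,fy=k,interpolation=cv2.INTER_CUBIC)
    q=lambda xy,z:tuple(int(x) for x in (proj(p,np.r_[xy,z])-[cr[0],cr[1]]+.5)*k)
    for e in(-.0235,.0235): cv2.line(c,q(M+e*v,.046),q(M+.09*u+e*v,.046),(255,0,0),1)
    cv2.line(c,q(M-.0235*v,.046),q(M+.0235*v,.046),(255,0,0),1)
    t=s["position"][:2]+.107*T[:2,0];z=s["position"][2]-.0471
    cv2.line(c,q(t,z+.015),q(t-.04*T[:2,0],z+.015),(255,255,0),1)
    for e in(-.022,.022): cv2.line(c,q(t-.018*T[:2,0]+e*T[:2,1],z+.024),q(t-.12*T[:2,0]+e*T[:2,1],z+.024),(0,255,255),1)
    cv2.imwrite(f"pics/ov_{n}.png",c[:,:,::-1])
E
```

```text
[0.45562246 0.07077588 0.06372797] -8.488682648771837 0.0018344761900352525 [ 0.01999255  0.46808494 -0.5797157 ]
```

View pics/ov_a.png

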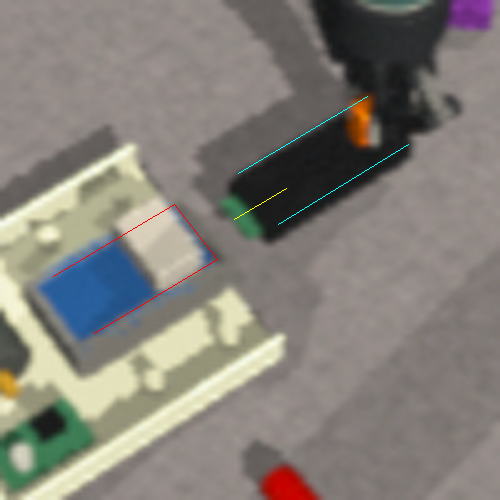

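View pics/ov_b.png

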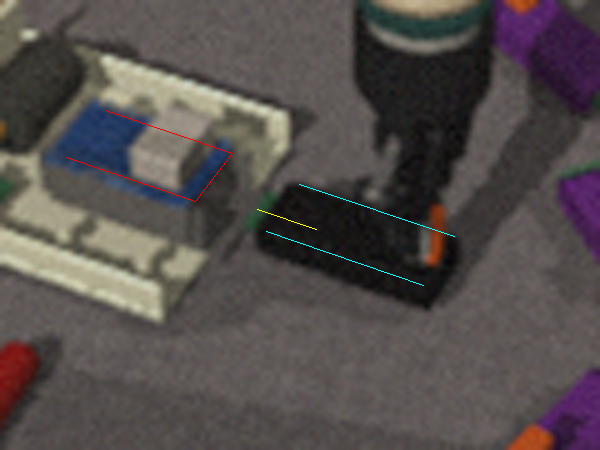

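ov_a and ov_b show the red roof outline and cyan case outline agreeing with the picture within about 2 px, with the module lined up with the mouth. The flare can take up the rest; I advance by feel.

Emit:
apply_moves(deltas=[5, 4, 0, 1, 0, 5, 8, 0, 1.3, 0, 5, 12, 0, 1.3, 0, 5, 16, 0, 1.3, 0, 5, 20, 0, 1.3, 0, 5, 23, 0, 1.3, 0, 5, 25, 0, 1.3, 0, 5, 26, 0, 1.3, 0])

```text
clock: 8.5
position: [0.4811, 0.0668, 0.0614]
ee_rot: [-0.0, 0.997, -0.074, 0.0]
contact_force: [-0.6, 0.6, -2.4]
width: 0.0128
gripper_force: 62.4
```

Emit:
apply_moves(deltas=[5, 1, 0, 0, 0, 5, 2.5, 0, 0, 0, 5, 4, 0, 0, 0, 5, 5.5, 0, 0, 0, 5, 7, 0, 0, 0, 5, 8, 0, 0, 0])

```text
clock: 9.0
position: [0.4888, 0.0656, 0.0615]
ee_rot: [-0.0, 0.997, -0.074, 0.0]
contact_force: [-0.6, -0.1, -1.2]
width: 0.0133
gripper_force: 62.4
```

Emit:
apply_moves(deltas=[5, 1, 0, 0, 0, 5, 2, 0, 0, 0, 5, 3, 0, 0, 0, 5, 4, 0, 0, 0, 5, 5, 0, 0, 0, 5, 6, 0, 0, 0])

```text
clock: 9.5
position: [0.4946, 0.0648, 0.0615]
ee_rot: [-0.0, 0.997, -0.074, 0.0]
contact_force: [0.2, -0.5, -2.6]
width: 0.0133
gripper_force: 62.4
```

Emit:
apply_moves(deltas=[5, 1, 0, 0, 0, 5, 2, 0, 0, 0, 5, 3, 0, 0, 0, 5, 4, 0, 0, 0, 5, 5, 0, 0, 0, 5, 6, 0, 0, 0])

```text
clock: 10.0
position: [0.5005, 0.0639, 0.0615]
ee_rot: [-0.0, 0.997, -0.074, 0.0]
contact_force: [-0.3, -0.1, -1.3]
width: 0.0129
gripper_force: 62.4
```

Emit:
apply_moves(deltas=[5, 1, 0, 0, 0, 5, 2, 0, 0, 0, 5, 3, 0, 0, 0, 5, 4, 0, 0, 0, 5, 5, 0, 0, 0, 5, 6, 0, 0, 0])

```text
clock: 10.5
position: [0.5065, 0.063, 0.0615]
ee_rot: [0.0, 0.997, -0.074, 0.0]
contact_force: [-0.4, -0.3, -1.2]
width: 0.013
gripper_force: 62.4
```

Emit:
apply_moves(deltas=[5, 1, 0, 0, 0, 5, 2, 0, 0, 0, 5, 3, 0, 0, 0, 5, 4, 0, 0, 0, 5, 5, 0, 0, 0, 5, 6, 0, 0, 0])

```text
clock: 11.0
position: [0.5125, 0.0621, 0.0615]
ee_rot: [0.0, 0.997, -0.074, 0.0]
contact_force: [0.1, -0.2, -1.8]
width: 0.0131
gripper_force: 62.4
```

Emit:
apply_moves(deltas=[5, 0.8, 0, 0, 0, 5, 1.6, 0, 0, 0, 5, 2.4, 0, 0, 0, 5, 3.2, 0, 0, 0, 5, 4, 0, 0, 0, 5, 5, 0, 0, 0])

```text
clock: 11.5
position: [0.5173, 0.0613, 0.0615]
ee_rot: [0.0, 0.997, -0.074, 0.0]
contact_force: [-0.5, 0.2, -1.6]
width: 0.0133
gripper_force: 62.4
```

Emit:
apply_moves(deltas=[5, 0.8, 0, 0, 0, 5, 1.6, 0, 0, 0, 5, 2.4, 0, 0, 0, 5, 3.2, 0, 0, 0, 5, 4, 0, 0, 0, 5, 5, 0, 0, 0])

```text
clock: 12.0
position: [0.5222, 0.0606, 0.0615]
ee_rot: [0.0, 0.997, -0.074, -0.0]
contact_force: [0.2, 0.5, -2.0]
width: 0.0132
gripper_force: 62.4
```

Emit:
apply_moves(deltas=[5, 0.8, 0, 0, 0, 5, 1.6, 0, 0, 0, 5, 2.4, 0, 0, 0, 5, 3.2, 0, 0, 0, 5, 4, 0, 0, 0, 5, 5, 0, 0, 0])

```text
clock: 12.5
position: [0.525, 0.0601, 0.0614]
ee_rot: [0.0, 0.997, -0.074, -0.002]
contact_force: [-6.3, 0.6, 4.7]
width: 0.0132
gripper_force: 63.5
```

Emit:
apply_moves(deltas=[5, 0.8, 0, 0, 0, 5, 1.6, 0, 0, 0, 5, 2.4, 0, 0, 0, 5, 3.2, 0, 0, 0, 5, 4, 0, 0, 0, 5, 5, 0, 0, 0])

```text
clock: 13.0
position: [0.5273, 0.0597, 0.0616]
ee_rot: [-0.0, 0.997, -0.074, -0.005]
contact_force: [-11.1, 1.2, 7.9]
width: 0.0127
gripper_force: 64.1
```

Emit:
apply_moves(deltas=[5, 0, 0, -0.5, 0, 5, 0, 0, -0.8, 0, 5, 0, 0, -0.8, 0])

```text
clock: 13.25
position: [0.5303, 0.0593, 0.0618]
ee_rot: [0.0, 0.997, -0.074, -0.002]
contact_force: [-3.7, 0.3, -2.9]
width: 0.0129
gripper_force: 62.3
```

Emit:
apply_moves(deltas=[5, 0.7, 0, 0, 0, 5, 1.4, 0, 0, 0, 5, 2.1, 0, 0, 0, 5, 2.8, 0, 0, 0, 5, 3.5, 0, 0, 0, 5, 4, 0, 0, 0])

```text
clock: 13.75
position: [0.5362, 0.0585, 0.0621]
ee_rot: [0.0, 0.997, -0.074, -0.0]
contact_force: [-1.3, 0.6, -4.7]
width: 0.0131
gripper_force: 62.0
```

Emit:
apply_moves(deltas=[5, 0.6, 0, 0, 0, 5, 1.2, 0, 0, 0, 5, 1.8, 0, 0, 0, 5, 2.4, 0, 0, 0, 5, 3, 0, 0, 0])

```text
clock: 14.17
position: [0.539, 0.0581, 0.0623]
ee_rot: [0.0, 0.997, -0.074, -0.0]
contact_force: [-1.7, 0.4, -5.1]
width: 0.0129
gripper_force: 62.0
```

Emit:
apply_moves(deltas=[5, 0.5, 0, 0, 0, 5, 1, 0, 0, 0, 5, 1.5, 0, 0, 0, 5, 2, 0, 0, 0])

```text
clock: 14.5
position: [0.5411, 0.0578, 0.0623]
ee_rot: [-0.0, 0.997, -0.074, 0.0]
contact_force: [-1.9, 0.5, -4.8]
width: 0.0132
gripper_force: 62.0
```

Emit:
apply_moves(deltas=[5, 0.6, 0, 0, 0, 5, 1.2, 0, 0, 0, 5, 1.8, 0, 0, 0, 5, 2, 0, 0, 0])

```text
clock: 14.83
position: [0.5432, 0.0575, 0.0623]
ee_rot: [0.0, 0.997, -0.074, 0.0]
contact_force: [-1.5, 0.5, -4.9]
width: 0.0128
gripper_force: 62.0
```

Emit:
apply_moves(deltas=[5, 0.6, 0, 0, 0, 5, 1.2, 0, 0, 0, 5, 1.8, 0, 0, 0, 5, 2, 0, 0, 0])

```text
clock: 15.17
position: [0.5451, 0.0572, 0.0623]
ee_rot: [0.0, 0.997, -0.074, 0.0]
contact_force: [-2.2, -0.3, -5.4]
width: 0.0127
gripper_force: 62.0
```

Emit:
apply_moves(deltas=[5, 0.6, 0, 0, 0, 5, 1.2, 0, 0, 0, 5, 1.8, 0, 0, 0, 5, 2, 0, 0, 0])

```text
clock: 15.5
position: [0.5471, 0.0569, 0.0623]
ee_rot: [-0.0, 0.997, -0.074, 0.0]
contact_force: [-2.6, -0.6, -4.9]
width: 0.0131
gripper_force: 62.0
```

Emit:
apply_moves(deltas=[5, 0.6, 0, 0, 0, 5, 1.2, 0, 0, 0, 5, 1.8, 0, 0, 0, 5, 2, 0, 0, 0])

```text
clock: 15.83
position: [0.5491, 0.0566, 0.0623]
ee_rot: [-0.0, 0.997, -0.074, 0.0]
contact_force: [-2.1, 0.2, -5.7]
width: 0.0129
gripper_force: 62.0
```

Tip depth is about 65 mm and drag about 2 N.

Emit:
apply_moves(deltas=[5, 0.6, 0, 0, 0, 5, 1.2, 0, 0, 0, 5, 1.8, 0, 0, 0, 5, 2, 0, 0, 0])

```text
clock: 16.17
position: [0.5511, 0.0563, 0.0623]
ee_rot: [-0.0, 0.997, -0.074, 0.0]
contact_force: [-2.8, 0.2, -4.2]
width: 0.0126
gripper_force: 62.0
```

Emit:
apply_moves(deltas=[5, 0.6, 0, 0, 0, 5, 1.2, 0, 0, 0, 5, 1.8, 0, 0, 0, 5, 2, 0, 0, 0])

```text
clock: 16.5
position: [0.5526, 0.0561, 0.0623]
ee_rot: [0.0, 0.997, -0.074, -0.0]
contact_force: [-2.8, 0.3, -5.1]
width: 0.0127
gripper_force: 62.0
```

Emit:
apply_moves(deltas=[5, 0.5, 0, 0, 0, 5, 1, 0, 0, 0, 5, 1.2, 0, 0, 0, 5, 1.2, 0, 0, 0])

```text
clock: 16.83
position: [0.5539, 0.0559, 0.0623]
ee_rot: [0.0, 0.997, -0.074, -0.0]
contact_force: [-3.5, 0.1, -5.4]
width: 0.0133
gripper_force: 62.0
```

Emit:
apply_moves(deltas=[5, 0.5, 0, 0, 0, 5, 1, 0, 0, 0, 5, 1.2, 0, 0, 0, 5, 1.2, 0, 0, 0])

```text
clock: 17.17
position: [0.554, 0.0558, 0.0622]
ee_rot: [-0.0, 0.997, -0.074, -0.001]
contact_force: [-5.4, 1.3, -1.8]
width: 0.0128
gripper_force: 62.3
```

Advance has stopped (0.1 mm for 1.2 mm commanded) and the force is rising. I press a little more to seat it.

Emit:
apply_moves(deltas=[5, 0.5, 0, 0, 0, 5, 1, 0, 0, 0, 5, 1, 0, 0, 0, 5, 1, 0, 0, 0])

```text
clock: 17.5
position: [0.5541, 0.0558, 0.0621]
ee_rot: [-0.0, 0.997, -0.074, -0.002]
contact_force: [-6.9, 0.7, -2.6]
width: 0.0132
gripper_force: 62.6
```

Emit:
apply_moves(deltas=[5, 0.5, 0, 0, 0, 5, 0.7, 0, 0, 0, 5, 0.7, 0, 0, 0])

```text
clock: 17.75
position: [0.5542, 0.0558, 0.0621]
ee_rot: [-0.0, 0.997, -0.074, -0.003]
contact_force: [-9.6, 1.5, -1.1]
width: 0.0131
gripper_force: 62.7
```

Emit:
apply_moves(deltas=[5, 0.4, 0, 0, 0, 5, 0.7, 0, 0, 0, 5, 0.7, 0, 0, 0])

```text
clock: 18.0
position: [0.5543, 0.0557, 0.062]
ee_rot: [-0.0, 0.997, -0.074, -0.003]
contact_force: [-9.3, 1.2, -0.3]
width: 0.0129
gripper_force: 62.7
```

Emit:
apply_moves(deltas=[5, -0.7, 0, 0, 0, 5, -1.4, 0, 0, 0, 5, -2, 0, 0, 0, 5, -2, 0, 0, 0])

```text
clock: 18.33
position: [0.5542, 0.0558, 0.062]
ee_rot: [0.0, 0.997, -0.074, -0.001]
contact_force: [-5.5, 0.3, -3.3]
width: 0.0129
gripper_force: 62.1
```

Emit:
apply_moves(deltas=[5, -0.6, 0, 0, 0, 5, -0.6, 0, 0, 0, 12, -0.6, 0, 0, 0, 16, -0.6, 0, 0, 0, 25, -0.6, 0, 0, 0, 40, -0.6, 0, 0, 0, 40, -0.6, 0, 0, 0, 40, -0.6, 0, 0, 0])

```text
clock: 19.0
position: [0.5565, 0.0556, 0.0631]
ee_rot: [-0.0, 0.997, -0.074, 0.002]
contact_force: [-0.0, -0.0, -0.6]
width: 0.0405
gripper_force: 0.0
```

Emit:
apply_moves(deltas=[40, -1, 0, -5, 0, 40, -1, 0, -15, 0, 40, -1, 0, -35, 0, 40, -1, 0, -65, 0, 40, -1, 0, -100, 0, 40, -10, 0, -135, 0, 40, -25, 0, -165, 0, 40, -40, 0, -185, 0, 40, -40, 0, -190, 0, 40, -40, 0, -190, 0])

```text
clock: 19.83
position: [0.5163, 0.0617, 0.2552]
ee_rot: [-0.0, 0.997, -0.074, 0.003]
contact_force: [0.5, -0.6, -0.9]
width: 0.0399
gripper_force: 0.0
```

```bash
python3 - <<'E'
from h import *
p=get_image("wrist");save(p,"end.png",s=1.4)
h=cv2.cvtColor(p["frame"],cv2.COLOR_RGB2HSV).astype(int)
s=get_state();print(s["position"],s["contact_force"],s["width"])
for r in place_of("module_grip",p)[:3]: print(r["score"],r["point"],onz(p,r["point"],.056))
E
```

```text
[0.516015   0.06161115 0.25327986] [ 0.319391    0.15268671 -0.55651297] 0.03997449460419352
0.92 [254.3, 132.0] [0.55315983 0.05820778 0.056     ]
0.89 [308.7, 318.7] [0.3310928 0.0279071 0.056    ]
0.72 [503.3, 182.8] [ 0.46567128 -0.18244064  0.056     ]
```

View pics/end.png

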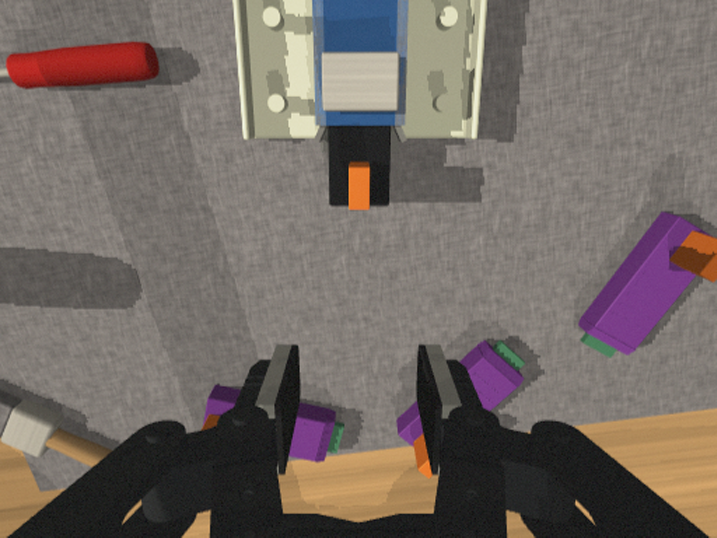

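The final view shows the module straight in the bay, its tail at (360,200) and the fin at (358,185). The fin measures x = 0.553, against 0.554 when it was pressed home. The gripper is clear of everything.

```bash
python3 -c "
from rig import *
print(sign_off())"
```

```text
the job is handed in; nothing more can be done
None
```

The new module is in the bay against the stop at about 70 mm tip depth. I pressed it home with about 9.5 N in total (roughly 7 N of that on the tongue), then let go. It stayed in place, the gripper is clear, and I handed the job in at about 20 s.

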